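# Set the board rack's sprung leg to its length mark and pinch the cam lever shut

### The job

Push the sprung sliding leg of the board rack in until its pointer stands over the steel strap on the scale bar (the length mark) and pause there a moment with the cam lever still open; then, holding the leg on the mark, close the cam lever flat against the leg's boss by pinching lever and cheek between the fingers. Finish while still holding: do not let go or back off, keep leg on the mark and lever pinched shut between the fingers, so that I can tighten the lever's nut. Leave the bowl, small jar and grinder behind the rack standing where they are.

Things in the scene. Friction and masses are not known exactly. Their poses are not given: they have to be found in the camera images.
- rack: Low wooden board rack fixed to the worktop, 150 mm wide (its x), 335 mm long (its y); origin under its middle at worktop level. A fixed end with a small board (top at 128 mm) stands at its -y end; the leg slides along its y on two steel rods. Outside the fixed end and the leg's plate, boss, lever and cheek, nothing of rack or leg is higher than 36 mm.
- leg: Sliding leg: an upright wooden plate 110 mm (x) by 8 mm (y), z 30 to 80 mm. Origin at worktop level below the plate's middle (faces at y = -4, +4 mm); z up, +y outward along the slide. A spring pushes it outward with 3 to 5.5 N, always: at the start it is against the outer stop, can go 150 mm inward (-y), and slides back out if let go, even with the lever closed.
- boss (a point): Middle of the aluminium boss on the plate's outer (+y) face, at (0, 24, 57) mm in the leg's frame. Boss: 18 mm wide (x), 41 mm long (y 3 to 44), z 36 to 78 mm. There is room on both its x sides for open fingers (70 to 80 mm apart clears the open lever) to come down, push the plate's outer face inward, then close along leg x.
- cheek: Dark ribbed steel grip cheek on the boss's -x face, cushioned (gives 2 mm inward under 6 N): 6 x 38 x 34 mm. Origin at its middle, at (-12, 25, 60) mm in the leg's frame; its outer face lies at leg x = -15 mm.
- lever: Steel cam lever on the boss's +x side: bar 5 x 36 x 30 mm high. Origin on its upright hinge pin at (10, 10, 60) mm in the leg's frame; its y runs along the bar to the free end. Starts swung out to +x by 0.42 to 0.55 rad (to leg x = 33 mm). Closed: parallel to leg y, outer face at x = +15 mm, 30 mm across lever and cheek. Light friction (about 2 N), no spring; stays where left.
- lever_tip (a point): Middle of the lever's free end, 36 mm from its pin.
- pointer (a point): Middle of the thin dark pointer blade (3 mm wide, 30 mm long along leg x) which reaches from the leg over the scale bar; at (-66, 0, 28.5) mm in the leg's frame, over the bar's middle line.
- mark: The length mark: a bright steel strap round the light wooden scale bar on the rack's -x side (toward the robot); 14 mm (x) by 12 mm (y, along the bar), top at z = 26.5 mm, just under the pointer's path. Origin at worktop level below its middle; axes as the leg's. Fixed, 50 to 110 mm inward (-y) of the pointer's start.
- salt_bowl: Bystander: stoneware pinch bowl of salt, 110 mm across, 51 mm high, behind the rack. Origin: centre of its underside.
- jar_oats: Bystander: small clip-top glass jar, 94 x 90 x 69 mm, behind the rack. Origin: centre of its underside.
- grinder: Bystander: pepper grinder with black cap, 43 mm across, 112 mm high, behind the leg's end of the rack, at least 155 mm to the leg's +x from the boss's middle. Origin: centre of its underside.

How it is judged:
On the way, in this order (a step that is already met when the one before it is completed fails the run):
1. the leg is held with its pointer over the strap, lever still open (y of pointer in the frame of mark between -0.006 and 0.006 m and angle between the y axis of lever and the y axis of leg, either way round above 0.25 rad and contact force between the fingers and leg above 1 N), for 0.3 s.
2. the lever is closed while the fingers hold the leg on the mark (y of pointer in the frame of mark between -0.006 and 0.006 m and angle between the y axis of lever and the y axis of leg, either way round below 0.12 rad and contact force between the fingers and lever above 2 N), for 0.3 s.
At the end, for the whole second after the job is handed in: The pointer's middle is within 6 mm of the strap's middle along the slide, the lever is within 0.12 rad of closed, a finger presses the lever and another the cheek with more than 2 N each (still pinched, held by the robot), and the bystanders stand upright within 20 mm of where they were (all of step 2 and contact force between the fingers and cheek above 2 N and distance of each of salt_bowl, jar_oats, grinder from where it was at the start of the episode below 0.02 m and angle between each of salt_bowl, jar_oats, grinder's own z axis and vertical below 0.2 rad); the arm keeps its last pose, push and grip.
It fails at once if the salt bowl is pushed away or knocked over (distance of salt_bowl from where it was at the start of the episode above 0.02 m or angle between salt_bowl's own z axis and vertical above 0.2 rad).
It fails at once if the small jar is pushed away or knocked over (distance of jar_oats from where it was at the start of the episode above 0.02 m or angle between jar_oats's own z axis and vertical above 0.2 rad).
It fails at once if the pepper grinder is pushed away or knocked over (distance of grinder from where it was at the start of the episode above 0.02 m or angle between grinder's own z axis and vertical above 0.2 rad).
It also fails if it takes over 32 s, if anything falls off the work surface, if the arm or the gripper's body presses on something with over 40 N, if the wrist force passes 120 N, or if a joint passes its speed limit or range.

### The arm

A 7-joint arm with a two-finger parallel gripper is mounted at the origin on a cart in front of the work surface, level with it; the furniture and walls round the work are solid. World frame = base frame: x ahead of the robot, y to its left, z up, the work surface at z = 0. Lengths are in m, angles in rad, forces in N, time in s.
With the tool pointing down it reaches from about 0.4 to 0.85 m from the base axis. Payload 10.4 kg.
Tool frame: the origin (TCP) lies at the very end of the fingers, on their centre line; the grasp point (between the pads) lies 19 mm behind it (manip.tcp_to_grasp is the distance from the TCP to the grasp point, in m); x points along the fingers, y is the direction in which the jaws open and shut, and the axes are right-handed (so a half turn about x gives the same grasp; the last joint's range is limited). The gripper opens to 85 mm and grips with 20 to 120 N. Pads are 22 mm wide; open, the fingers measure 114 mm over their backs; the gripper's body (76 mm by 85 mm) begins 54 mm behind the grasp point. The pads swing forward as they close: fully open they stand 13 mm farther back than shut.
Start: joints at [-1.161, 0.332, -0.065, 1.46, 0.022, 1.35, -0.088], TCP at [0.262, 0.567, 0.231] pointing down, gripper open.
Joint ranges: [-2.6, 2.6], [-0.5, 2.12], [-1.47, 1.34], [0.16, 2.42], [-1.27, 4.41], [0.06, 2.06], [-2.6, 2.6]. Speed limits (rad/s): [2.22, 2.22, 2.79, 2.79, 3.14, 3.14, 3.14].

### API

Orientations are given as a unit quaternion [x, y, z, w].
In Python, from workcell import manip, cams, hand_in gives the robot as it stands.
- The arm moves only by the shell command python3 -m handwheel 'ROWS' [FORCE]. ROWS is text: rows parted by semicolons, each of 7 numbers parted by spaces: the shift along the tool's x, y, z in mm, then the turn, a rotation vector about the tool's x, y, z in rad, then the finger opening in mm, from 0 to 85.4. A call has 1 to 8 rows; each row shifts and turns the commanded pose from where the row before left it, along the tool's axes as they then stand; what a row does not reach is not made up. A row lasts 1/10 s, in which the tool goes at most 50 mm and 8.59 degrees, less where a joint would pass 70% of its speed; a pose out of reach is approached as far as the arm can. A call with a gripper value outside its range is refused whole. The fingers move at their own pace and stop on an object; FORCE is the grip in N (left out, the last holds). Time passes only in rows, so rows that do not move let the fingers close. It gives the time, the measured TCP pose, the force and the opening at its end, in the units of the state.
- manip.get_obs(): the state, without advancing time (a new reading comes with each control period).
- cams.camera(name): name is "scene" or "top"; returns a dict with "color" (480x640x3 uint8, blue, green, red), "depth" (480x640 float32, m along the optical axis (not along the pixel's ray), 0 where there is no reading), "camera_matrix" (3x3 intrinsics, pixels), "origin" and "attitude" of the camera in the world. Camera axes: x right, y down, z forward; pixel columns grow to the right and rows downward; lengths in m; the calibration is good to about 2 mm. A picture is of the moment at which its call begins.
- hand_in(): hands the job in, once; it reports no verdict.
Trained networks look in the newest picture that a camera, given by its name, has taken for a name from the list of things; names that differ only in an ending like _2 or _b are one class to them, and where a whole thing is asked for, a point or a joint stands for the part that bears it (a point fixed in the world has none). Each returns a list of dicts, best first, with "conf" (0 to 1); they miss things now and then, are a little off and sometimes report something else, mostly with a low value. They report only what shows in the picture. A call takes as long as a camera call.
- cams.recognise(camera, thing): "box" ([left, top, width, height] in pixels, round what is visible of it).
- cams.outline_of(camera, thing): "region" (480x640 bool, what is visible of it) and "box" ([left, top, width, height] in pixels, round what is visible of it).
The state is a dict: "clock": time; "joint_pos": joint angles; "joint_velocities": joint speeds; "tau": joint torques, N m; "position": TCP position; "ee_rot": TCP orientation; "ft_force": force on the tool from outside, world axes, zero at the start; "torque": the same for the moment, N m; "grip_width": opening from 0.0 (shut) to 1.0 (fully open).
Only numpy, scipy, OpenCV 4.12 (cv2) and the standard library are available. Lean on these libraries where they do the work, as an engineer would, in place of code of your own. Each camera call takes 0.05 s, during which the arm holds its last target.

## Working session

There is one attempt and no reset: what is moved stays moved. The work goes in short steps, Python scripts to look and compute and a shell command to move; the robot and the scene stay as the last step left them, time stands still between calls to the robot, and variables do not carry over. Pictures are saved under pics/ and viewed, and the job is handed in when it is done.

```bash
ls; mkdir -p pics
cat > h.py <<'E'
import numpy as np, cv2
from workcell import manip, cams, hand_in
from scipy.spatial.transform import Rotation as R
def att(c):
    a=np.array(c["attitude"]); return a if a.shape==(3,3) else R.from_quat(a).as_matrix()
def pts(c,mask):
    K=np.array(c["camera_matrix"]); v,u=np.nonzero(mask&(c["depth"]>0)); d=c["depth"][v,u]
    p=np.stack([(u-K[0,2])/K[0,0]*d,(v-K[1,2])/K[1,1]*d,d],1)
    return p@att(c).T+np.array(c["origin"])
E
python3 - <<'E'
from h import *
o=manip.get_obs(); print(o)
for n in ("scene","top"):
    c=cams.camera(n); cv2.imwrite(f"pics/{n}0.png",c["color"]); print(n,c["origin"],c["attitude"],c["camera_matrix"])
    np.savez(f"{n}0.npz",**{k:np.array(v) for k,v in c.items()})
    for t in ["rack","leg","boss","cheek","lever","pointer","mark","salt_bowl","jar_oats","grinder"]:
        r=cams.outline_of(n,t)
        for q in r[:2]:
            p=pts(c,q["region"])
            print(n,t,round(q["conf"],2),q["box"],len(p), np.median(p,0).round(4) if len(p) else "", p.min(0).round(3) if len(p) else "",p.max(0).round(3) if len(p) else "")
E
```

```text
pics
{'clock': 0.0, 'joint_pos': array([-1.16055075,  0.33286782, -0.06469264,  1.46090494,  0.02160542,
        1.34990429, -0.08850737]), 'joint_velocities': array([-0.00245319,  0.00064983,  0.00074512, -0.00210497, -0.00218565,
       -0.00069235, -0.00042505]), 'tau': array([-8.43854377e-04, -6.25461459e+01,  4.84637031e-02, -3.91594112e+01,
        1.61041541e-02,  1.00146822e-02,  7.01509080e-06]), 'position': array([0.26201834, 0.56702797, 0.23053581]), 'ee_rot': array([ 0.15135535,  0.69069237, -0.152324  ,  0.69053096]), 'ft_force': array([ 0.13643218,  0.37266269, -0.38874438]), 'torque': array([ 0.01550272, -0.02641289, -0.00811883]), 'grip_width': 0.9974448747404101}
scene [ 0.11024894 -0.4316669   0.67959822] [ 0.86229766 -0.32536348  0.14353379 -0.36052656] [[467.01911221   0.         319.33870418]
 [  0.         467.01911221 237.18955499]
 [  0.           0.           1.        ]]
scene rack 0.69 [204.3, 201.3, 182.6, 134.3] 7556 [ 0.4615 -0.0819  0.0407] [ 0.39  -0.125 -0.004] [0.607 0.262 0.129]
scene leg 0.64 [234.8, 202.3, 42.1, 49.7] 1480 [0.4646 0.1521 0.0547] [
[... 1711 characters left out ...]
676 0.256 0.117]
top lever 0.44 [208.4, 253.3, 25.0, 13.7] 86 [0.4859 0.1813 0.0756] [ 0.475  0.166 -0.002] [0.495 0.202 0.083]
top pointer 0.74 [207.1, 238.2, 47.1, 61.3] 1492 [0.4661 0.1588 0.066 ] [ 0.416  0.138 -0.002] [0.521 0.203 0.084]
top mark 0.59 [286.1, 298.3, 8.3, 2.8] 47 [0.4119 0.0762 0.0266] [0.407 0.071 0.024] [0.419 0.082 0.031]
top salt_bowl 0.87 [238.4, 139.4, 57.0, 60.8] 2946 [0.6443 0.1073 0.0406] [ 0.589  0.053 -0.003] [0.7   0.161 0.055]
top jar_oats 0.74 [333.8, 138.7, 44.9, 54.6] 2020 [ 0.6402 -0.0492  0.0669] [ 0.6   -0.092 -0.002] [ 0.703 -0.008  0.073]
top grinder 0.95 [177.3, 156.1, 39.3, 38.2] 922 [0.6285 0.2213 0.0945] [ 0.613  0.207 -0.003] [0.681 0.276 0.117]
```

Run:
```python
import cv2
a=cv2.imread("pics/top0.png")[120:340,160:420]; cv2.imwrite("pics/topc.png",cv2.resize(a,(780,660),interpolation=2)[:600])
a=cv2.imread("pics/scene0.png")[140:340,190:430]; cv2.imwrite("pics/scenec.png",cv2.resize(a,(720,600),interpolation=2))
```

```text
(no output)
```

View pics/topc.png

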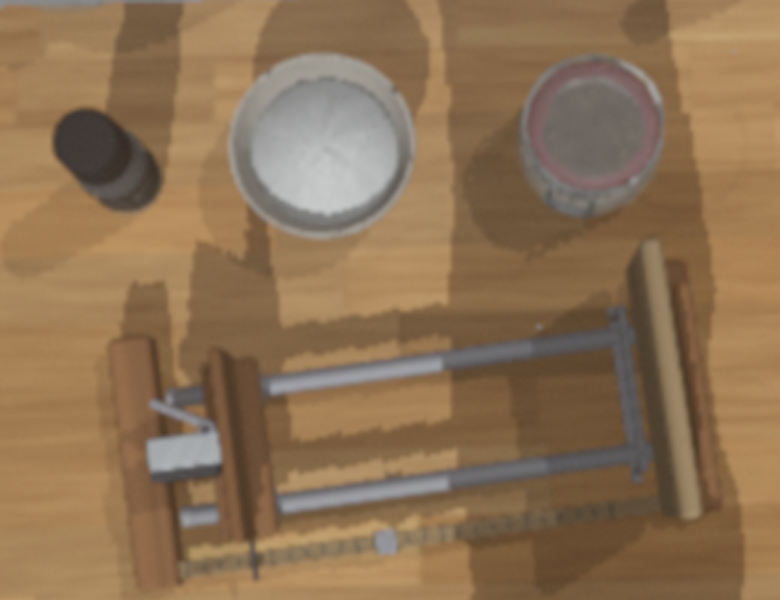

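View pics/scenec.png

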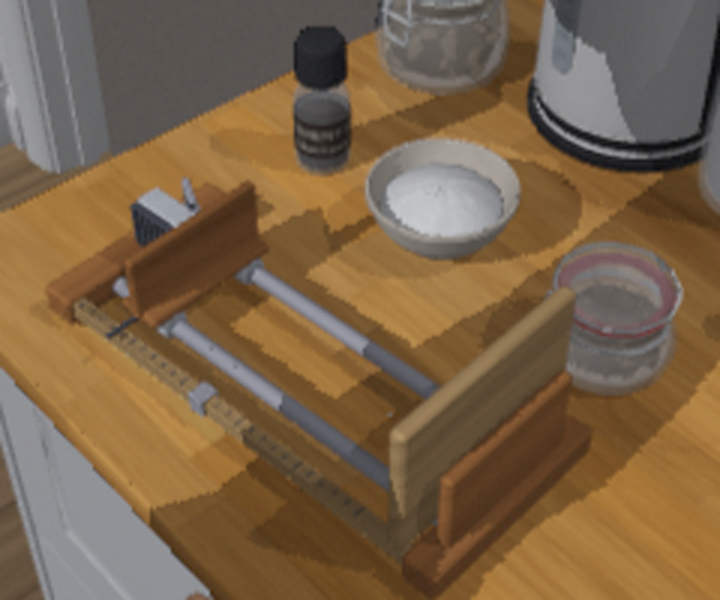

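The top view shows the boss at crop (183,457), the open lever's tip at (153,403), the pointer blade at (254,565) and the strap at (386,541). Next I measure the axes.

Run:
```python
from h import *
for n in ("top","scene"):
    c=dict(np.load(n+"0.npz")); K=c["camera_matrix"];A=att(c)
    def ray(u,v,z):
        d=A@np.array([(u-K[0,2])/K[0,0],(v-K[1,2])/K[1,1],1]); o=c["origin"]; return o+d*(z-o[2])/d[2]
    if n=="top":
        f=lambda x,y,z: ray(160+(x+.5)/3-.5,120+(y+.5)/3-.5,z)
        m=f(386,541,.0265);p=f(254,566,.0285);b1=f(185,570,.024);b2=f(650,507,.024)
        tip=f(153,403,.075);pin=f(210,428,.075)
        print("tip/pin",tip,pin)
    else:
        f=lambda x,y,z: ray(190+(x+.5)/3-.5,140+(y+.5)/3-.5,z)
        m=f(203,393,.0265);p=f(122,326,.0285);b1=f(85,308,.024);b2=f(392,540,.024)
    print(n,"mark",m,"pointer",p,"dist",np.linalg.norm((m-p)[:2]),"bar yaw",np.degrees(np.arctan2(*(b1-b2)[[0,1]]))) 
    v,u=np.mgrid[:480,:640]
    P=pts(c,np.ones((480,640),bool))
    q=P[(P[:,0]>.38)&(P[:,0]<.56)&(P[:,1]>.12)&(P[:,1]<.22)]
    pl=q[(q[:,2]>.077)&(q[:,2]<.084)]
    print("plate+boss top",len(pl),pl.min(0),pl.max(0))
    # plate only: line fit
    r=cv2.fitLine(pl[pl[:,1]<.165][:,:2].astype(np.float32),cv2.DIST_HUBER,0,.01,.01).ravel();print("plate line dir",r,np.degrees(np.arctan2(r[1],r[0])), "ends",)
    t=(pl[pl[:,1]<.165][:,:2]-r[2:])@r[:2]; print(r[2:]+r[:2]*t.min(),r[2:]+r[:2]*t.max())
    im=np.full((400,720,3),255,np.uint8)
    for x,y,z in q[q[:,2]>.03]:
        g=int(np.clip((z-.03)/.055*255,0,255)); cv2.circle(im,(int((.22-y)*6000),int((.56-x)*2200)),2,(g,0,255-g),-1)
```

```text
tip/pin [0.49480835 0.20026109 0.075     ] [0.47991726 0.1686611  0.075     ]
top mark [0.41346104 0.07559628 0.0265    ] pointer [0.40131286 0.15256333 0.0285    ] dist 0.07791986231462544 bar yaw -5.987983364030072
plate+boss top 573 [0.41541468 0.15018665 0.07700235] [0.52376504 0.2029186  0.08390315]
plate line dir [0.9952782  0.09706386 0.46383923 0.15879092] 5.5701194 ends
[0.41550323 0.15407698] [0.52340726 0.16460025]
scene mark [0.41442149 0.07107028 0.0265    ] pointer [0.40829939 0.15059458 0.0285    ] dist 0.07975959829417527 bar yaw -6.113861813044601
plate+boss top 162 [0.41938337 0.14707001 0.07700313] [0.52619454 0.19633458 0.08115167]
plate line dir [0.99365187 0.11249863 0.47092485 0.15520169] 6.459371 ends
[0.41919556 0.14934503] [0.52610635 0.16144919]
```

```bash
cat >> h.py <<'E'
TH=np.arctan2(.104,.9946)
X=np.array([np.cos(TH),np.sin(TH),0]);Y=np.array([-np.sin(TH),np.cos(TH),0])
L0=np.array([.470,.158,0])
def st():
    o=manip.get_obs(); p=np.array(o["position"]); M=R.from_quat(o["ee_rot"]).as_matrix()
    d=p-L0
    print("t",round(o["clock"],2),"leg-frame TCP mm",(np.array([d@X,d@Y,p[2]])*1e3).round(1),"F leg",np.round([o["ft_force"]@X,o["ft_force"]@Y,o["ft_force"][2]],1),"grip",round(o["grip_width"]*85.4,1))
    return p,M
def togo(lx,ly,z):
    p,M=st(); s=1 if M[:,1]@X>0 else -1
    T=np.stack([[0,0,-1],s*X,np.cross([0,0,-1],s*X)],1)
    tgt=L0+lx/1e3*X+ly/1e3*Y; tgt[2]=z/1e3
    print("shift tool mm",(M.T@(tgt-p)*1e3).round(1),"rotvec",R.from_matrix(M.T@T).as_rotvec().round(4)); print("toolaxes",M.round(3).tolist())
E
python3 -c "
from h import *
togo(0,27,200)"
```

```text
t 1.1 leg-frame TCP mm [-164.2  428.8  231.4] F leg [-0.5  0.   0.4] grip 85.3
shift tool mm [  31.3 -261.3  346.6] rotvec [ 1.0338e+00 -1.0000e-04 -1.0000e-04]
toolaxes [[-0.0, 0.419, 0.908], [0.0, 0.908, -0.419], [-1.0, 0.0, -0.0]]
```

```bash
python3 -m handwheel '0 -24 32 0 0 0 80; 0 -24 32 0 0 0 80; 0 -24 32 0 0 0 80; 0 -24 32 0 0 0 80; 0 -24 32 0 0 0 80; 0 -24 32 0 0 0 80; 0 -24 32 0 0 0 80; 0 -24 32 0 0 0 80' 30; python3 -c "
from h import *
togo(0,27,200)"
```

```text
clock: 1.9
position: [0.4146, 0.2842, 0.2316]
ee_rot: [0.152, 0.691, -0.152, 0.691]
ft_force: [-0.1, 0.5, 0.6]
grip_width: 0.936
t 1.9 leg-frame TCP mm [-42.  131.3 231.6] F leg [-0.   0.5  0.6] grip 79.9
shift tool mm [ 31.5 -68.2  89.4] rotvec [ 1.0338e+00 -3.0000e-04 -7.0000e-04]
toolaxes [[0.0, 0.419, 0.908], [0.001, 0.908, -0.419], [-1.0, 0.001, 0.0]]
```

```bash
python3 -m handwheel '0 0 0 0.147 0 0 80; 0 0 0 0.147 0 0 80; 0 0 0 0.147 0 0 80; 0 0 0 0.147 0 0 80; 0 0 0 0.147 0 0 80; 0 0 0 0.147 0 0 80; 0 0 0 0.147 0 0 80; 0 0 0 0 0 0 80'; python3 -c "
from h import *
togo(0,27,130)"
```

```text
clock: 2.7
position: [0.414, 0.2858, 0.2314]
ee_rot: [0.473, 0.526, -0.473, 0.526]
ft_force: [0.8, -0.1, 0.1]
grip_width: 0.939
t 2.7 leg-frame TCP mm [-42.4 132.9 231.4] F leg [ 0.7 -0.2  0.1] grip 80.2
shift tool mm [101.4  42.2 106. ] rotvec [ 0.0024 -0.0002 -0.0002]
toolaxes [[0.0, 0.994, 0.106], [0.0, 0.106, -0.994], [-1.0, 0.0, -0.0]]
```

```bash
python3 -m handwheel '0 10.5 26.5 0 0 0 80; 10 10.5 26.5 0 0 0 80; 20 10.5 26.5 0 0 0 80; 30 10.7 26.5 0 0 0 80; 30 0 0 0 0 0 80; 11 0 0 0 0 0 80; 0 0 0 0 0 0 80'
python3 - <<'E'
from h import *
togo(0,27,43)
for n in ("top","scene"):
    c=cams.camera(n); y,x=(170,160) if n=="top" else (140,190)
    cv2.imwrite(f"pics/{n}1.png",cv2.resize(c["color"][y:y+160,x:x+200],(800,600)[:1]+(640,),interpolation=2)[:600])
E
```

```text
clock: 3.4
position: [0.4665, 0.1851, 0.1293]
ee_rot: [0.47, 0.528, -0.472, 0.527]
ft_force: [0.2, 0.1, 0.7]
grip_width: 0.937
t 3.4 leg-frame TCP mm [ -0.7  27.3 129.3] F leg [0.2 0.  0.7] grip 80.1
shift tool mm [86.3  0.9  0.2] rotvec [0.0081 0.0009 0.0025]
toolaxes [[-0.002, 0.994, 0.112], [-0.001, 0.112, -0.994], [-1.0, -0.002, 0.001]]
```

View pics/top1.png

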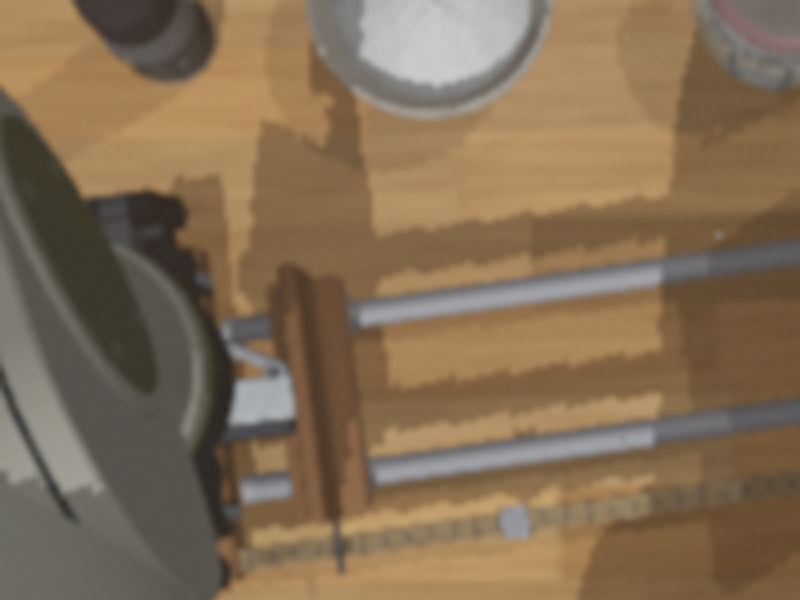

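View pics/scene1.png

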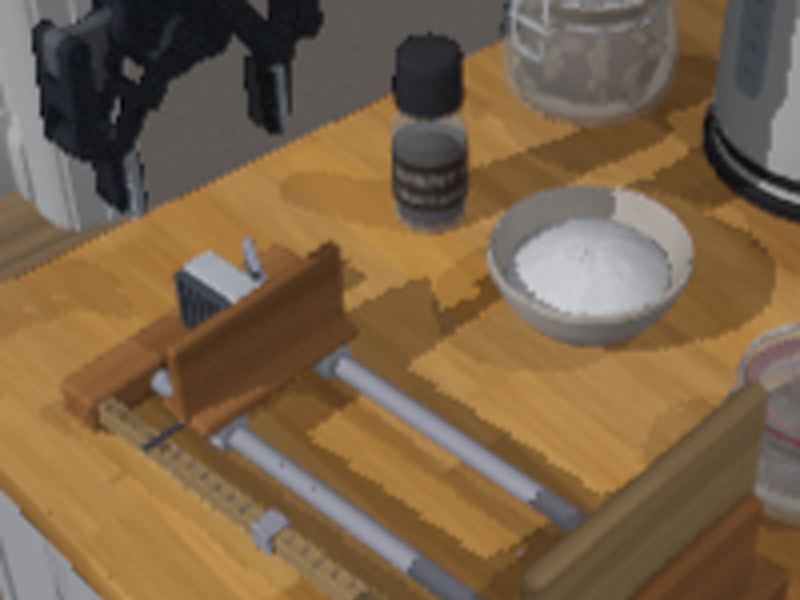

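Run:
```python
from h import *
for n in ("top","scene"):
    c=dict(np.load(n+"0.npz"));P=pts(c,np.ones((480,640),bool)); d=P-L0; lx=d@X*1e3; ly=d@Y*1e3; z=P[:,2]*1e3
    for nm,m in (("boss",(z>75.5)&(z<84)&(abs(lx)<20)&(ly>9)&(ly<60)),("plate",(z>77)&(z<84)&(abs(lx)<70)&(ly>-15)&(ly<10)&(abs(lx)>15)),("front",(z>45)&(z<73)&(abs(lx)<70)&(abs(ly)<15)&(abs(lx)>15))):
        print(n,nm,m.sum(),"x",np.percentile(lx[m],[1,50,99]).round(1),"y",np.percentile(ly[m],[1,5,50,95,99]).round(1),"z",np.median(z[m]))
```

```text
top boss 320 x [-15.1  -2.   18.1] y [ 9.3 10.3 25.4 43.3 45. ] z 78.20326601743172
top plate 214 x [-53.2 -16.3  53.6] y [-2.4 -1.9  1.5  5.3  5.8] z 79.93611343405888
top front 112 x [-53.7 -15.2  52. ] y [-2.6 -2.5 -1.9 -1.1  9.4] z 59.57315231455207
scene boss 101 x [-12.8   0.   13.9] y [ 9.1 10.  24.8 38.7 40.5] z 76.46653033517426
scene plate 88 x [-50.5  15.7  53.9] y [-6.9 -6.2 -3.4  0.4  1.3] z 78.40042442915579
scene front 357 x [-52.8 -16.4  55.6] y [-8.  -7.3 -5.6 -3.6 -1. ] z 59.48283958674805
```

```bash
python3 -m handwheel '20 1 -1 0.008 0 0 80; 20 0 0 0 0 0 80; 20 0 0 0 0 0 80; 15 0 0 0 0 0 80; 11 0 0 0 0 0 80; 0 0 0 0 0 0 80'
python3 - <<'E'
from h import *
togo(0,15,43)
for n in ("top","scene"):
    c=cams.camera(n); y,x=(170,160) if n=="top" else (140,190)
    cv2.imwrite(f"pics/{n}2.png",cv2.resize(c["color"][y:y+160,x:x+200],(800,640),interpolation=2)[:600])
E
```

```text
clock: 4.1
position: [0.4682, 0.1865, 0.0441]
ee_rot: [0.474, 0.525, -0.474, 0.525]
ft_force: [-0.0, -0.2, -0.4]
grip_width: 0.94
t 4.1 leg-frame TCP mm [ 1.1 28.5 44.1] F leg [-0.  -0.2 -0.4] grip 80.3
shift tool mm [ 1.1 -1.1 13.5] rotvec [-0.0019  0.      0.0005]
toolaxes [[-0.0, 0.995, 0.102], [-0.0, 0.102, -0.995], [-1.0, -0.001, 0.0]]
```

View pics/scene2.png

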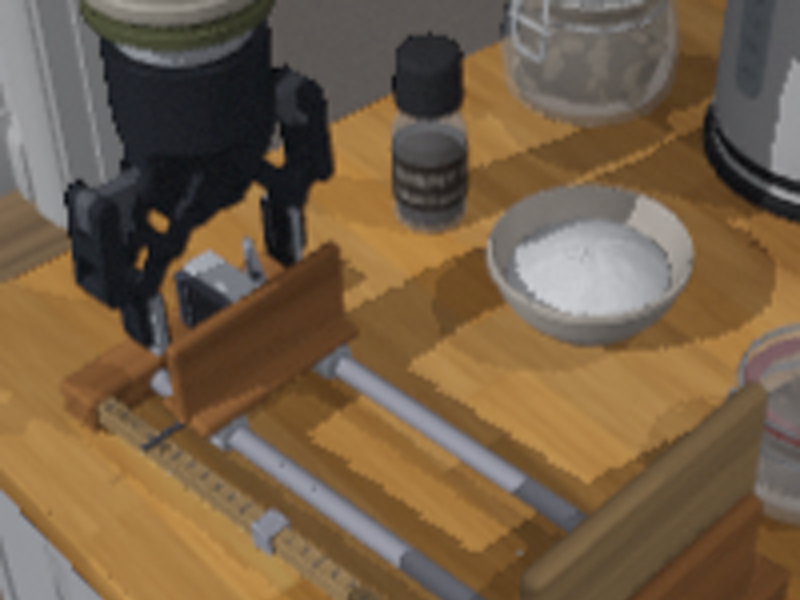

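Fingers straddle boss and open lever (finger tips at about (155,335) and (290,250)). I push inward now, most of the way.

```bash
python3 -m handwheel '0.5 -1 5 0 0 0 80; 0 0 5 0 0 0 80; 0 0 8 0 0 0 80; 0 0 12 0 0 0 80; 0 0 12 0 0 0 80; 0 0 12 0 0 0 80; 0 0 12 0 0 0 80; 0 0 8 0 0 0 80'; python3 -c "
from h import *
st()"; python3 -m handwheel '0 0 0 0 0 0 80; 0 0 0 0 0 0 80; 0 0 0 0 0 0 80'
python3 - <<'E'
from h import *
togo(0,-63.5,43)
for n in ("top","scene"):
    c=cams.camera(n); y,x=(200,210) if n=="top" else (180,190); np.savez(f"{n}3.npz",**{k:np.array(v) for k,v in c.items()})
    cv2.imwrite(f"pics/{n}3.png",cv2.resize(c["color"][y:y+120,x:x+160],(800,600),interpolation=2))
E
```

```text
clock: 5.0
position: [0.4756, 0.1111, 0.0442]
ee_rot: [0.475, 0.524, -0.474, 0.525]
ft_force: [1.3, 4.0, 2.4]
grip_width: 0.938
t 5.0 leg-frame TCP mm [  0.7 -47.2  44.2] F leg [1.7 3.8 2.4] grip 80.1
clock: 5.3
position: [0.4747, 0.1127, 0.0437]
ee_rot: [0.474, 0.525, -0.474, 0.525]
ft_force: [0.6, 3.9, 2.6]
grip_width: 0.94
t 5.3 leg-frame TCP mm [ -0.  -45.5  43.7] F leg [0.9 3.8 2.6] grip 80.2
shift tool mm [ 0.7  0.1 18. ] rotvec [-0.0026 -0.0001  0.0002]
toolaxes [[-0.0, 0.995, 0.101], [0.0, 0.101, -0.995], [-1.0, -0.0, -0.0]]
```

View pics/top3.png

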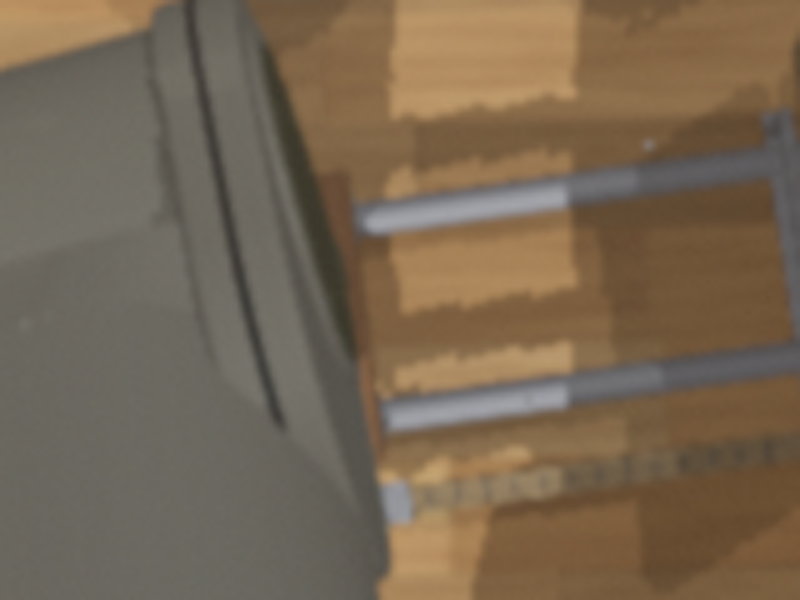

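View pics/scene3.png

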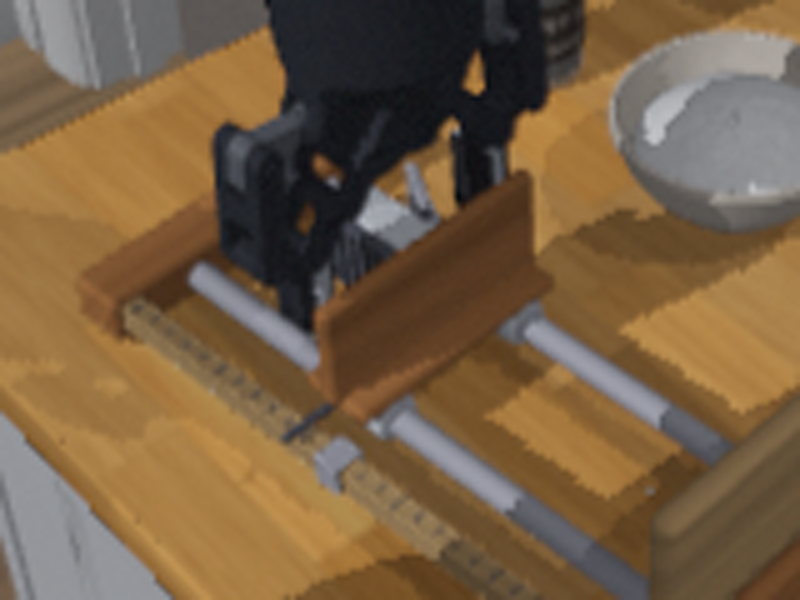

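Run:
```python
from h import *
c=dict(np.load("scene3.npz")); K=c["camera_matrix"];A=att(c)
def f(x,y,z):
    u=190+(x+.5)/5-.5; v=180+(y+.5)/5-.5
    d=A@np.array([(u-K[0,2])/K[0,0],(v-K[1,2])/K[1,1],1]); o=c["origin"]; p=o+d*(z-o[2])/d[2]-L0
    return (np.array([p@X,p@Y])*1e3).round(1)
for n,a in dict(p_out=(285,438,.0285),p_in=(330,408,.0285),p_mid=(308,423,.0285),m_l=(316,458,.0265),m_t=(338,438,.0265),m_r=(361,453,.0265),m_b=(337,474,.0265)).items(): print(n,f(*a))
a=c["color"][250:285,235:275]; cv2.imwrite("pics/z3.png",cv2.resize(a,(800,700),interpolation=2)[:600])
```

```text
p_out [-73.2 -61.1]
p_in [-51.6 -62. ]
p_mid [-62.3 -61.7]
m_l [-70.9 -75.5]
m_t [-58.7 -74.1]
m_r [-57.9 -85.9]
m_b [-70.9 -87.1]
```

View pics/z3.png

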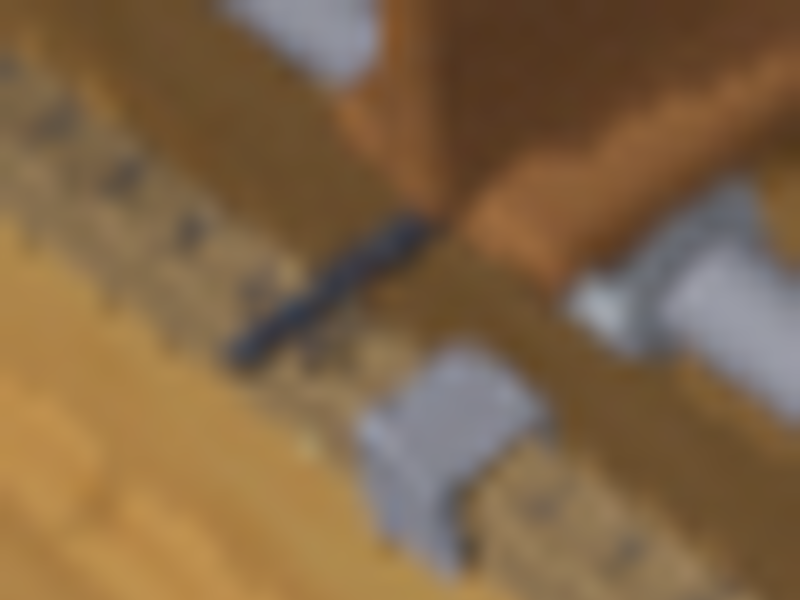

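```bash
python3 -m handwheel '0 0 6 0 0 0 80; 0 0 6 0 0 0 80; 0 0 4.5 0 0 0 80; 0 0 2 0 0 0 80; 0 0 0 0 0 0 80; 0 0 0 0 0 0 80; 0 0 0 0 0 0 80; 0 0 0 0 0 0 80'
python3 - <<'E'
from h import *
togo(0,-63.5,43)
c=cams.camera("scene"); np.savez(f"scene4.npz",**{k:np.array(v) for k,v in c.items()})
cv2.imwrite("pics/scene4.png",cv2.resize(c["color"][180:300,190:350],(800,600),interpolation=2))
cv2.imwrite("pics/z4.png",cv2.resize(c["color"][250:280,235:275],(800,600),interpolation=2))
E
```

```text
clock: 6.2
position: [0.4767, 0.0941, 0.0438]
ee_rot: [0.474, 0.525, -0.474, 0.525]
ft_force: [2.3, 3.5, -0.0]
grip_width: 0.938
t 6.2 leg-frame TCP mm [ -0.  -64.2  43.8] F leg [ 2.6  3.2 -0. ] grip 80.1
shift tool mm [ 0.8  0.  -0.7] rotvec [-0.0029 -0.0001 -0.    ]
toolaxes [[0.0, 0.995, 0.101], [0.0, 0.101, -0.995], [-1.0, 0.0, -0.0]]
```

View pics/scene4.png

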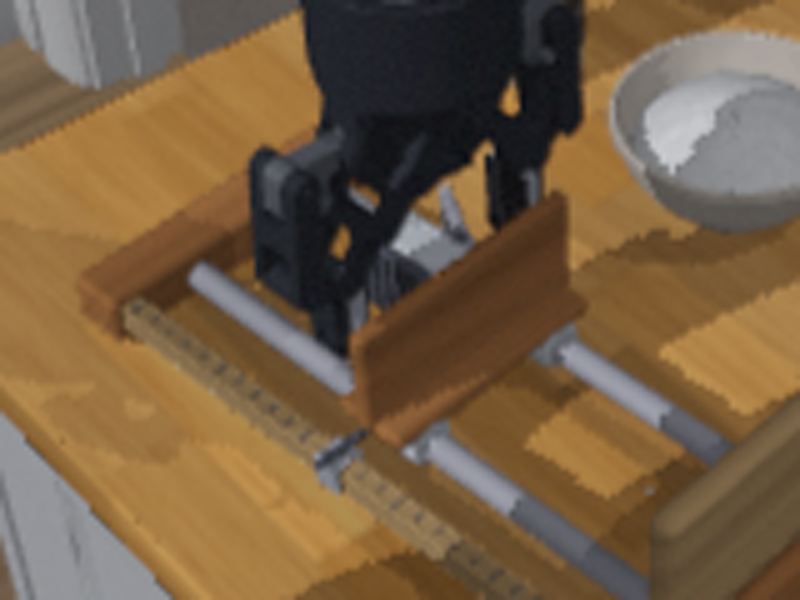

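View pics/z4.png

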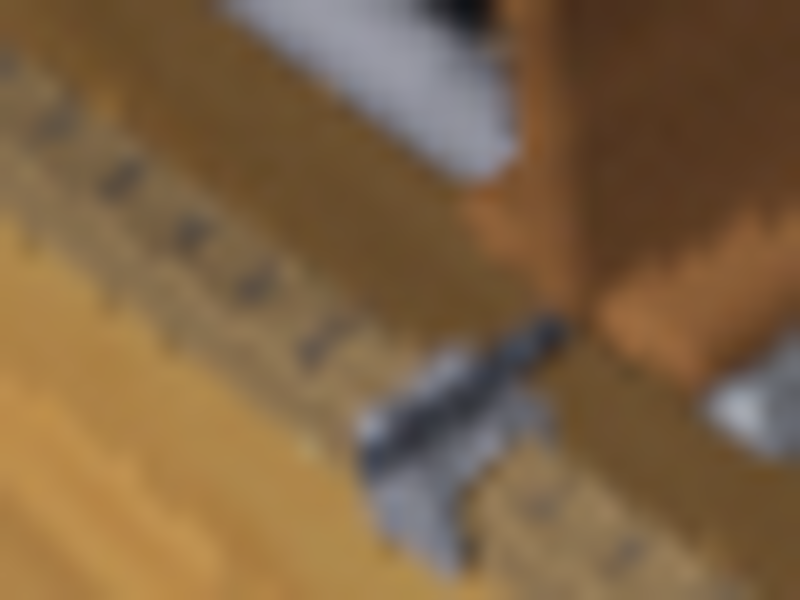

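Run:
```python
from h import *
c=dict(np.load("scene4.npz")); K=c["camera_matrix"];A=att(c)
def f(x,y,z):
    u=235+(x+.5)/20-.5; v=250+(y+.5)/20-.5
    d=A@np.array([(u-K[0,2])/K[0,0],(v-K[1,2])/K[1,1],1]); o=c["origin"]; p=o+d*(z-o[2])/d[2]-L0
    return (np.array([p@X,p@Y])*1e3).round(1)
for a in [(380,455),(450,400),(550,330)]: print("p",f(*a,.0285))
for a in [(365,430),(465,348),(535,400),(450,480)]: print("m",f(*a,.0265))
```

```text
p [-72.9 -79.9]
p [-63.9 -79.6]
p [-51.6 -79.9]
m [-70.7 -75.2]
m [-57.5 -74.3]
m [-57.4 -83.9]
m [-69.5 -85.5]
```

```bash
python3 -m handwheel '0 0 0 0 0 0 80; 0 0 0 0 0 0 80; 0 0 0 0 0 0 50; 0 0 0 0 0 0 50; 0 0 0 0 0 0 50; 0 0 0 0 0 0 50' 30
python3 - <<'E'
from h import *
togo(0,-64.2,43)
E
python3 -m handwheel '0 0 0 0 0 0 40; 0 0 0 0 0 0 34; 0 0 0 0 0 0 26; 0 0 0 0 0 0 20; 0 0 0 0 0 0 10; 0 0 0 0 0 0 10; 0 0 0 0 0 0 10; 0 0 0 0 0 0 10' 30
python3 - <<'E'
from h import *
togo(0,-64.2,43)
c=cams.camera("scene"); np.savez(f"scene5.npz",**{k:np.array(v) for k,v in c.items()})
cv2.imwrite("pics/scene5.png",cv2.resize(c["color"][180:300,190:350],(800,600),interpolation=2))
cv2.imwrite("pics/z5.png",cv2.resize(c["color"][250:280,235:275],(800,600),interpolation=2))
E
```

```text
clock: 6.85
position: [0.4772, 0.0941, 0.044]
ee_rot: [0.475, 0.524, -0.474, 0.525]
ft_force: [3.4, 4.0, 0.2]
grip_width: 0.586
t 6.85 leg-frame TCP mm [  0.5 -64.3  44. ] F leg [3.8 3.6 0.2] grip 50.0
shift tool mm [ 1.  -0.5 -0.1] rotvec [-0.0034 -0.0003 -0.0011]
toolaxes [[0.001, 0.995, 0.101], [0.0, 0.101, -0.995], [-1.0, 0.001, -0.0]]
clock: 7.65
position: [0.4792, 0.0945, 0.0449]
ee_rot: [0.476, 0.524, -0.473, 0.526]
ft_force: [9.5, 4.6, 2.1]
grip_width: 0.317
t 7.65 leg-frame TCP mm [  2.5 -64.1  44.9] F leg [9.9 3.6 2.1] grip 27.1
shift tool mm [ 1.9 -2.5  0.1] rotvec [-0.003  -0.0007 -0.0053]
toolaxes [[0.005, 0.995, 0.101], [0.001, 0.101, -0.995], [-1.0, 0.005, -0.001]]
```

View pics/scene5.png

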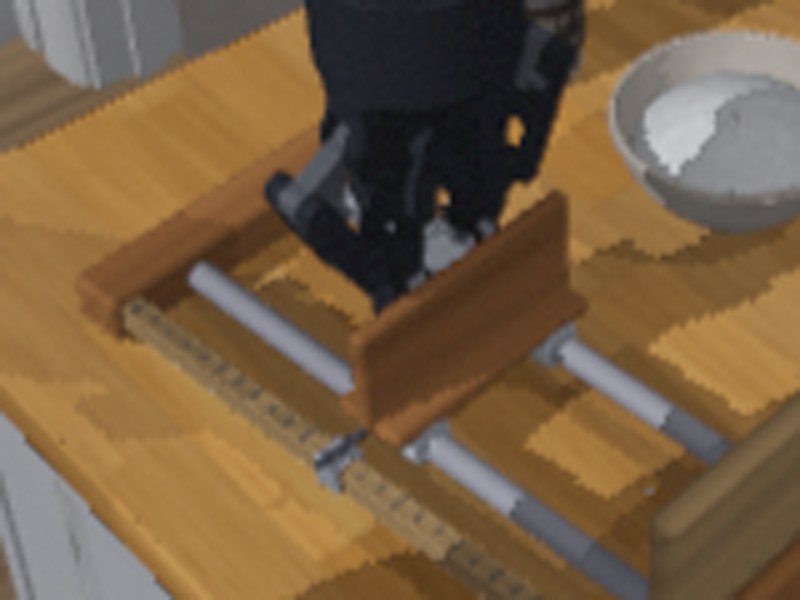

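View pics/z5.png

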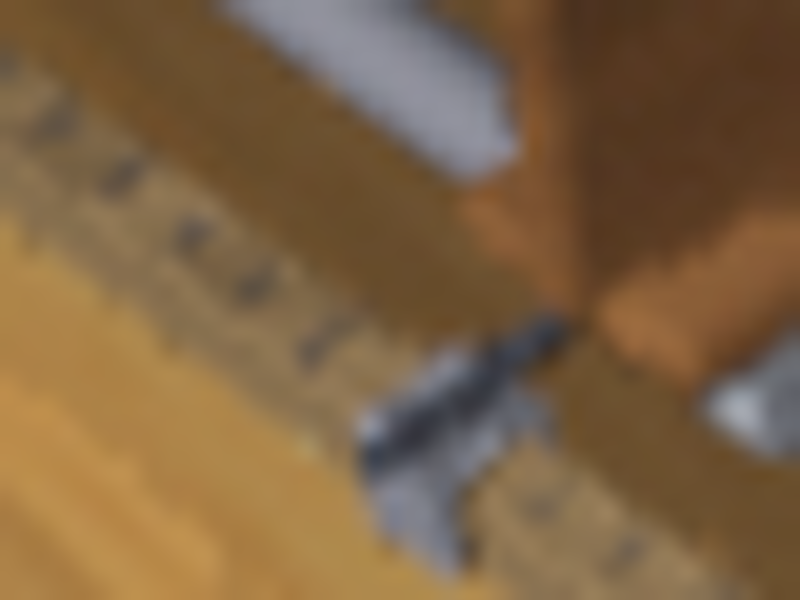

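```bash
python3 -m handwheel '0 1 0 0 0 0 10; 0 1 0 0 0 0 10; 0 0 0 0 0 0 10; 0 0 0 0 0 0 10; 0 0 0 0 0 0 10' 40
python3 - <<'E'
from h import *
st()
for n in ("scene","top"):
    c=cams.camera(n)
    if n=="scene":
        cv2.imwrite("pics/s6.png",cv2.resize(c["color"][200:280,220:320],(800,640),interpolation=2)[:600])
        Q=c
    for t in ("salt_bowl","jar_oats","grinder","lever","cheek"):
        for q in cams.outline_of(n,t)[:1]:
            p=pts(c,q["region"]); print(n,t,round(q["conf"],2),np.median(p,0).round(4))
E
```

```text
clock: 8.2
position: [0.4792, 0.0945, 0.0448]
ee_rot: [0.474, 0.525, -0.474, 0.525]
ft_force: [-2.3, 3.9, 12.4]
grip_width: 0.317
t 8.2 leg-frame TCP mm [  2.6 -64.1  44.8] F leg [-1.9  4.1 12.4] grip 27.1
scene salt_bowl 0.97 [0.6424 0.0982 0.0389]
scene jar_oats 0.87 [ 0.6371 -0.0721  0.0618]
scene grinder 0.54 [0.6368 0.2081 0.072 ]
top salt_bowl 0.66 [0.6457 0.1075 0.0405]
top jar_oats 0.92 [ 0.6405 -0.0493  0.0669]
top grinder 0.62 [0.6286 0.2214 0.0981]
```

View pics/s6.png

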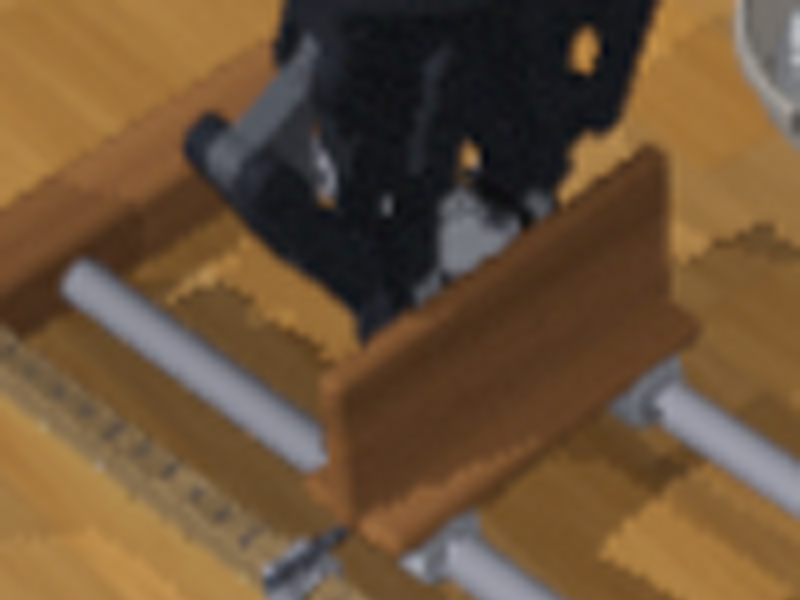

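The pointer is still on the strap, the side load is about balanced, and the opening is 27 mm (30 mm less the cheek's give). Bystanders are unmoved, so I'm handing in while still holding.

```bash
python3 -m handwheel '0 0 0 0 0 0 10; 0 0 0 0 0 0 10'; python3 -c "
from h import *
st(); print(hand_in())"
```

```text
clock: 9.0
position: [0.4793, 0.0945, 0.0449]
ee_rot: [0.474, 0.525, -0.474, 0.525]
ft_force: [-2.0, 3.1, 13.6]
grip_width: 0.315
t 9.0 leg-frame TCP mm [  2.6 -64.1  44.9] F leg [-1.7  3.3 13.6] grip 26.9
the job is handed in; nothing more can be done
None
```

I pushed the leg in about 79 mm until its pointer stood over the strap and paused there with the lever open. I then pinched the lever and cheek shut with a 40 N grip and handed in at 9.0 s, still holding. No verdict was reported.

- **Pointer:** with the lever open it measured within about 1 mm of the strap's middle. After the pinch it still showed over the strap, and the tool stayed within 0.2 mm along the slide.
- **Lever:** the opening was 26.9 mm, a little under the 28 mm expected for a closed lever with the cheek pressed in. I take the lever as closed from that. I could not see it directly, as the fingers hid it and the networks did not find lever or cheek in the last pictures.
- **Forces:** at first the side load was about 10 N, so I shifted the tool 2 mm to ease it to about 2 N. The spring pushes back with about 3 N. An upward force of about 13 N on the tool appeared during the last shift and tightening and remained at hand-in. The force on each finger is not measured separately.
- **Bystanders:** bowl and jar were within about 1.5 mm of where they started in both cameras. The grinder was unmoved in the top view. The scene camera put it about 14 mm off, probably because the gripper partly hid it.

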